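# Press a plaster model with the treadle press

### The job

Set the plaster dental model, teeth up, in the blue nest on the small bench press's carriage, and push the carriage by its black handle all the way home under the press head. Then press the red-topped pedal right down to its stop with the gripper, hold it there for about a second so that the pad bears on the model, and let it come up again, leaving the model in its nest, the carriage home and everything else undisturbed.

Things in the scene. Friction and masses are not known exactly. Their poses are not given: they have to be found in the camera images.
- plaster_model: Cream plaster dental model, 48 x 60 x 29 mm, 0.10 to 0.20 kg, lying teeth up on the worktop. Origin: centre of the underside; z up. Its trimmed base, 18 mm high, reaches from x -21 to +25 mm and is 58 mm wide along y: grip it across x (46 mm). It may go into the nest either way round, its x along or against the nest's x.
- press: Small bench press, fixed. Origin on the worktop below the ram's axis; y points along the carriage's way, from the loading side to home; z up. White column (x +64 to +100 mm) and head (x -35 to +100, y -31 to +31, z 133 to 175 mm; ram knob up to 210). Grey base 96 mm wide in x, y -275 to +60 mm, 22 mm high at its rails.
- nest (a point): Centre of the nest's floor on the aluminium carriage, 24 mm above the worktop; axes as the press. Low blue fences, 7 mm high, 8 mm thick, enclose 56 mm (x) by 68 mm (y); the -x and +x sides are open over the middle 48 mm, room for the fingers.
- carriage (a joint): How far the carriage has slid in, m: 0 fully out (loading), 0.13 home, against its end stop, with the nest right below the pad. Moves along the press's +y; friction about 1.5 N; stays where it is left.
- handle (a point): Centre of the top of the black upright handle block of the carriage, 60 mm (x) by 14 mm (y) by 36 mm high, its top 60 mm above the worktop; 130 mm from the nest centre towards -y. Push it towards the press's +y from its outer (-y) face or pinch it across its 14 mm.
- pedal (a joint): Pedal angle, rad: 0 up (at rest), grows as pressed, 0.30 at its stop. A spring brings it up. It drives the ram down 38 mm over its travel. At the press point it takes about 4 N to start and about 11 N at the stop with the model below the pad.
- pad: Black rubber pad, 50 x 56 mm, sprung, below the ram. Origin 2 mm below its lower face, which is 85 mm above the worktop at rest; it goes down with the pedal and bears on the model's teeth (51 mm up in the nest) just before the pedal's stop.
- bur_box: Bystander: blue and clear bur box, 66 x 80 x 30 mm.
- impression_tray: Bystander: blue U-shaped impression tray, 70 x 55 x 14 mm.
- dappen: Bystander: pale blue dappen dish, 37 mm across, 26 mm high.
- retainer_box: Bystander: red translucent retainer box, 58 x 64 x 23 mm.
- tread (a point): Press point on the red, ribbed tread (76 x 70 mm) of the pedal: on its upper face, 95 mm from the hinge along the pedal, on the centre line, about 61 mm above the worktop at rest and 34 mm at the stop; it moves nearly straight down (under 12 mm sideways). The tread's toe edge is 24 mm farther out, its other edge 52 mm towards the hinge.
- treadle: The pedal: a steel plate 122 x 78 mm with the red tread on top, toe end raised. Origin: middle of its hinge, at the heel, 24 mm above the worktop. x points horizontally from heel to toe when at rest, y along the hinge, z up; it turns with the pedal. At rest the plate itself slopes up to the toe by 0.32 rad, at the stop it is nearly level. The grey base below it is fixed, 150 x 96 mm.
There are look-alikes about, which are no part of the job. Leave any green or purple look-alike of the plaster_model alone.

How it is judged:
By the outcome, as a careful person would: the job done as asked, in the order asked, and still so for the second after the job is handed in, with the robot touching nothing.
It also fails if it takes over 72 s, if anything falls off the work surface, if the arm or the gripper's body presses on something with over 40 N, if the wrist force passes 120 N, or if a joint passes its speed limit or range.

### The arm

A 6-joint arm with a two-finger parallel gripper is mounted at the origin on a cart in front of the work surface, level with it; the furniture and walls round the work are solid. World frame = base frame: x ahead of the robot, y to its left, z up, the work surface at z = 0. Lengths are in mm, angles in rad, forces in N, time in s.
With the tool pointing down it reaches from about 300 to 1000 mm from the base axis. Payload 5.1 kg.
Tool frame: the origin (TCP) lies between the finger pads; the fingertips stand 19 mm ahead of it and the grasp point (between the pads) is the TCP; z points along the fingers, y is the line along which they close (so a half turn about z gives the same grasp; the last joint's range is limited). The gripper opens to 95 mm and grips with 3 to 60 N. Pads are 20 mm wide; open, the fingers measure 119 mm over their backs; the gripper's body (75 mm by 180 mm) begins 59 mm behind the grasp point.
Start: joints at [1.2, 0.124, 1.65, -0, 1.367, -0.083], TCP at [184.52, 623.247, 233.656] pointing down, gripper open.
Joint ranges: [-2.61, 2.61], [-1.02, 2.33], [0.03, 2.71], [-1.35, 4.49], [0.32, 2.68], [-2.91, 2.91]. Speed limits (rad/s): [2.57, 2.57, 3.14, 3.14, 3.14, 3.14].

### API

Orientations are given as [roll, pitch, yaw] about the fixed x, y, z axes, in that order (R = Rz(yaw) Ry(pitch) Rx(roll)).
In Python, from plant import ctrl gives the robot as it stands.
- The arm moves only by the shell command python3 -m pendant 'ROWS' [FORCE]. ROWS is a JSON object of lists of equal length, an entry for each row: "offset": the shift along the world's x, y, z in m, a list of three; "rot": the turn, a rotation vector about the world's x, y, z in rad, a list of three; "jaw": the opening, from 0 (shut) to 1 (fully open). A call has 1 to 12 rows; each row shifts and turns the commanded pose from where the row before left it; what a row does not reach is not made up. A row lasts 1/12 s, in which the tool goes at most 41.7 mm and 7.16 degrees, less where a joint would pass 70% of its speed; a pose out of reach is approached as far as the arm can. A call with a gripper value outside its range is refused whole. The fingers move at their own pace and stop on an object; FORCE is the grip in N (left out, the last holds). Time passes only in rows, so rows that do not move let the fingers close. It gives the time, the measured TCP pose, the force, the opening and the grip force at its end, in the units of the state.
- ctrl.observe(): the state, without advancing time (a new reading comes with each control period).
- ctrl.grab_frame(name): name is "side" or "top"; returns a dict with "color" (420x560x3 uint8, blue, green, red), "fovy" (degrees; the focal length in pixels is half the picture's height over the tangent of half this angle, whatever the lens; pixels are square), "cx", "cy" (the principal point, pixels), "k1" (the pictures are not rectified: a ray, as slopes to the right and down, at radius r is drawn at 1 + k1 r^2 times it, then the intrinsics apply), "rvec" (rotation vector, rad) and "tvec" (3), from world to camera coordinates, as OpenCV has them. Camera axes: x right, y down, z forward; pixel columns grow to the right and rows downward; lengths in mm; the calibration is good to about 2 mm. A picture is of the moment at which its call begins. There is no depth.
- ctrl.sign_off(): hands the job in; it is judged then, once.
The state is a dict: "clock": time; "joint_pos": joint angles; "joint_vel": joint speeds; "joint_torque": joint torques, N m; "position": TCP position; "tool_rot": TCP orientation; "force": force on the tool from outside, world axes, zero at the start; "wrist_torque": the same for the moment, N m; "grip_width": finger opening in mm; "gripper_force": force on a finger pad.
Only numpy, scipy, OpenCV 4.12 (cv2) and the standard library are available. Lean on these libraries where they do the work, as an engineer would, in place of code of your own. Each camera call takes 0.05 s, during which the arm holds its last target. There are 200 camera calls.

## Working session

There is one attempt and no reset: what is moved stays moved. The work goes in short steps, Python scripts to look and compute and a shell command to move; the robot and the scene stay as the last step left them, time stands still between calls to the robot, and variables do not carry over. Pictures are saved under pics/ and viewed, at most 10 in all, crops included, and the job is handed in when it is done.

```bash
mkdir -p pics; cat > h.py <<'E'
import numpy as np, cv2
from plant import ctrl
def cam(f):
    h,w=f["color"].shape[:2]; fl=h/2/np.tan(np.radians(f["fovy"])/2)
    K=np.array([[fl,0,f["cx"]],[0,fl,f["cy"]],[0,0,1.]])
    return K,np.array([f["k1"],0,0,0,0.]),np.array(f["rvec"],float),np.array(f["tvec"],float)
def ray(f,uv,z):
    K,d,r,t=cam(f); R=cv2.Rodrigues(r)[0]
    n=cv2.undistortPoints(np.array(uv,float).reshape(-1,1,2),K,d).reshape(-1,2)
    D=np.c_[n,np.ones(len(n))]@R; C=-R.T@t
    return C+D*((z-C[2])/D[:,2])[:,None]
def proj(f,P):
    K,d,r,t=cam(f); return cv2.projectPoints(np.array(P,float).reshape(-1,1,3),r,t,K,d)[0].reshape(-1,2)
E
python3 - <<'E'
from h import *
import pickle
for n in("top","side"):
    f=ctrl.grab_frame(n); pickle.dump(f,open(n+".pkl","wb")); cv2.imwrite(f"pics/{n}0.png",cv2.resize(f["color"],(784,588),interpolation=cv2.INTER_CUBIC))
    K,d,r,t=cam(f); print(n,K[0,0],d[0],-cv2.Rodrigues(r)[0].T@t)
print(ctrl.observe())
E
```

```text
top 443.8896493251299 0.016771982027720487 [ 310.95331579   73.29563275 1351.02999205]
side 464.9538243934456 0.00034107986128349016 [  68.5215745  1109.8316062   877.07568916]
{'clock': 0.1, 'joint_pos': array([ 1.20036157e+00,  1.24396033e-01,  1.65154749e+00, -5.05632727e-05,
        1.36748044e+00, -8.25740009e-02]), 'joint_vel': array([ 0.00012809, -0.00223406, -0.0018247 ,  0.00127486,  0.0019232 ,
        0.00057338]), 'joint_torque': array([ 5.25339710e-04, -4.18879938e+01, -3.61098933e+01,  7.77303963e-02,
        4.61400475e-02, -6.67876702e-05]), 'position': array([184.36188644, 622.73532368, 232.53237076]), 'tool_rot': array([-3.13976350e+00, -1.01712562e-04,  2.85374206e+00]), 'force': array([ 0.07890039,  0.00920178, -0.37503811]), 'wrist_torque': array([-0.01358898, -0.01133587,  0.04137531]), 'gripper_force': 0.0, 'grip_width': 94.8717929785347}
```

View pics/top0.png

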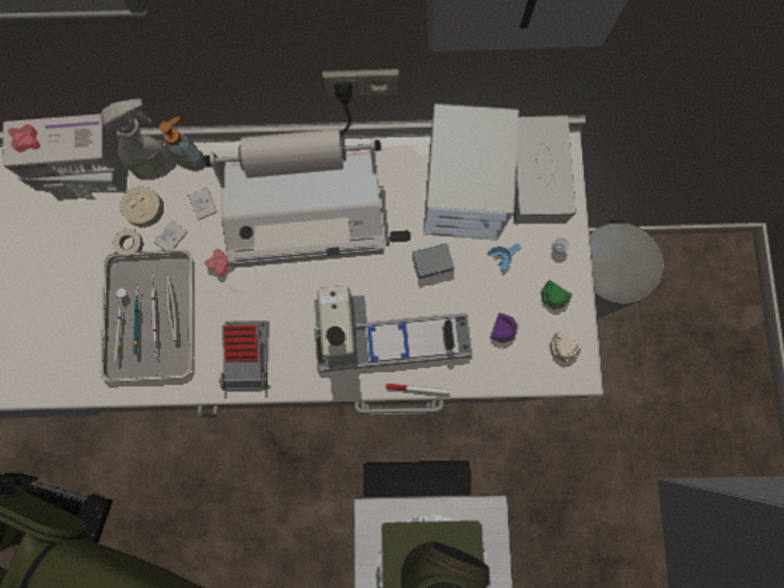

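View pics/side0.png

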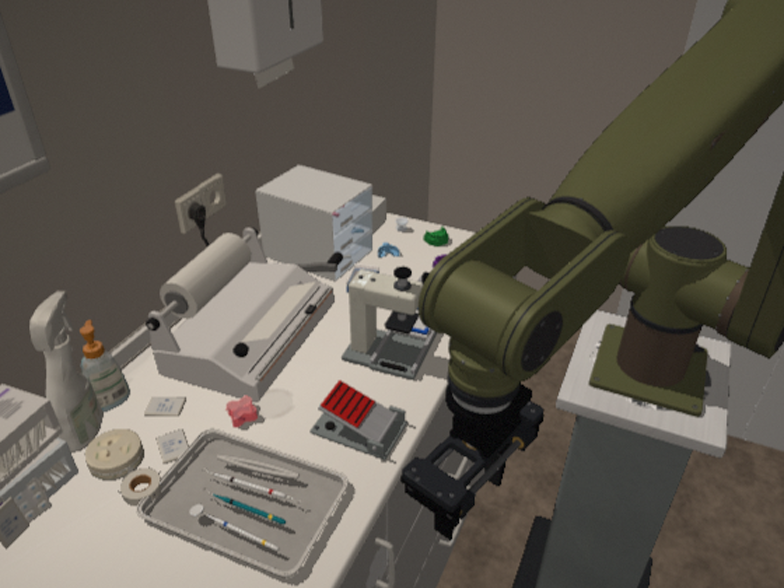

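Top view (784-wide): the cream model is at (565,347). The look-alikes are green (556,295) and purple (503,328), so cream is the only one that fits the description. The press head is at (335,320), the nest at (388,342), the handle at (448,335) and the pedal tread at (240,343). I'll confirm these in one enlarged composite.

```bash
python3 - <<'E'
from h import *
import pickle
f=pickle.load(open("top.pkl","rb")); c=f["color"]
def crop(x,y,w,h,s): return cv2.resize(c[y:y+h,x:x+w],None,fx=s,fy=s,interpolation=cv2.INTER_CUBIC)
a=crop(220,195,130,75,6) # press 780x450
print(a.shape)
m=crop(340,195,85,75,0+4) # 340x300
p=crop(150,215,55,75,4) #220x300
a=crop(220,198,125,70,6.4)[:, :800] # 800x448
img=np.zeros((600,800,3),np.uint8)
b=cv2.resize(a,(571,320)); img[:320,:571]=b   # scale 4.57
q=crop(385,228,40,40,7); img[320:600,0:280]=q
p=crop(150,220,50,70,4); img[320:600,300:500]=p
cv2.imwrite("pics/c1.png",img)
for n,uv in dict(model=(565,347),nest=(388,342),handle=(448,335),head=(335,320),tread=(240,343)).items():
    print(n,ray(f,[(uv[0]/1.4,uv[1]/1.4)],dict(model=25,nest=24,handle=60,head=175,tread=60)[n]))
E
```

```text
(450, 780, 3)
model [[ 454.29776123 -297.331662     25.        ]]
nest [[474.66295831  79.22558087  24.        ]]
handle [[481.71843941 -46.63185312  60.        ]]
head [[501.03930541 179.07523958 175.        ]]
tread [[476.14416219 388.80832476  60.        ]]
```

View pics/c1.png

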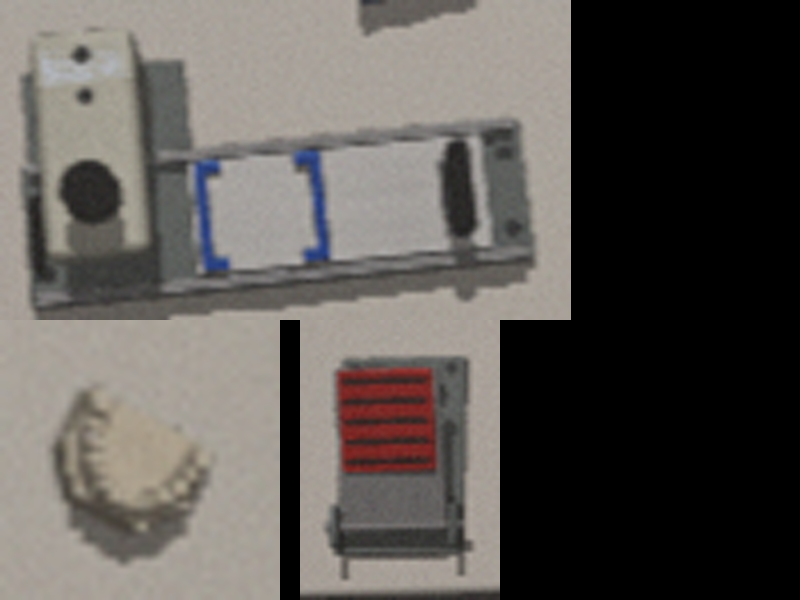

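The crop confirms the cream model, with its flat heel toward the upper right and its arch toward the lower left. Next I'll compute precise poses and check them with an overlay.

```bash
cat > fit.py <<'E'
from h import *
def rect(f,mask,z):
    c=max(cv2.findContours(mask,cv2.RETR_EXTERNAL,cv2.CHAIN_APPROX_NONE)[0],key=cv2.contourArea) if 0 else np.argwhere(mask)[:,::-1].astype(np.float32)
    P=ray(f,c,z)[:,:2].astype(np.float32)
    return cv2.minAreaRect(P)
def masks(f):
    b,g,r=[f["color"][...,i].astype(int) for i in range(3)]
    return b,g,r
E
python3 - <<'E'
from fit import *
import pickle
f=pickle.load(open("top.pkl","rb")); b,g,r=masks(f)
m=((b>r+60)&(b>g+40)); m[:, :255]=0; m[:,300:]=0; m[:220]=0; m[265:]=0
print("nest",m.sum(),rect(f,m,31))
m=((r>g+60)&(r>b+60)); m[:, :150]=0; m[:,200:]=0; m[:225]=0; m[270:]=0
for z in(47,): print("tread",m.sum(),rect(f,m,z))
def C(x,y): return ((x+.5)/4.571-.5+220,(y+.5)/4.571-.5+198)
def M(x,y): return ((x+.5)/7-.5+385,(y-320+.5)/7-.5+228)
print("handle",ray(f,[C(456,140),C(461,235)],60))
print("back edge (z29)",ray(f,[M(95,386),M(212,456)],29), "front", ray(f,[M(62,480),M(140,530)],10))
bg=f["color"][228:268,385:425].astype(int); print(bg[3,35],bg[20,20]); 
# candidate model overlay
img=cv2.resize(f["color"][220:276,375:431],(560,560),interpolation=cv2.INTER_CUBIC)
img=cv2.convertScaleAbs(img,alpha=1.3)
x0,y0,a=451,-297,-0.547+np.pi
R=np.array([[np.cos(a),-np.sin(a)],[np.sin(a),np.cos(a)]])
for z,col in((0,(255,0,0)),(18,(0,0,255))):
    for xs in((-21,25),):
        Q=np.array([(xs[0],-29),(xs[1],-29),(xs[1],29),(xs[0],29)])@R.T+[x0,y0]
        p=proj(f,np.c_[Q,np.full(4,z)]); p=((p-[375,220]+.5)*10-.5).astype(int)
        cv2.polylines(img,[p],True,col,1)
cv2.imwrite("pics/c2.png",img)
E
```

```text
nest 96 ((476.31024169921875, 80.04850769042969), (70.01472473144531, 79.85539245605469), 4.277586460113525)
tread 329 ((479.4623718261719, 392.3595886230469), (73.74713134765625, 67.30376434326172), 2.9183528423309326)
handle [[514.45390323 -46.20441212  60.        ]
 [453.14253206 -46.73072355  60.        ]]
back edge (z29) [[ 486.76128203 -282.69195732   29.        ]
 [ 455.59275186 -329.70828801   29.        ]] front [[ 448.90907989 -270.55878397   10.        ]
 [ 426.62342765 -302.17953133   10.        ]]
[150 160 166] [136 155 167]
```

View pics/c2.png

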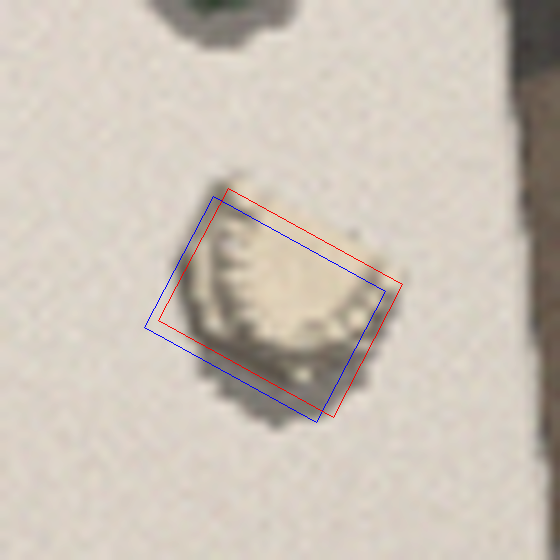

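The overlay puts the model's centre about 4 mm further in +x, at roughly (455,-296), with its x axis at about -0.52 rad. I'm moving there, rising first.

```bash
python3 -m pendant '{"offset":[[0.011,-0.038,0.01],[0.011,-0.038,0.01],[0.011,-0.038,0.01],[0.011,-0.038,0.01],[0.011,-0.038,0.01],[0.011,-0.038,0.01],[0.011,-0.038,0.01],[0.011,-0.038,0.01],[0.011,-0.038,0.01],[0.011,-0.038,0.01],[0.011,-0.038,0],[0.011,-0.038,0]],"rot":[[0,0,-0.075],[0,0,-0.075],[0,0,-0.075],[0,0,-0.075],[0,0,-0.075],[0,0,-0.075],[0,0,-0.075],[0,0,-0.075],[0,0,-0.075],[0,0,-0.075],[0,0,-0.075],[0,0,-0.075]],"jaw":[1,1,1,1,1,1,1,1,1,1,1,1]}' 40
python3 -m pendant '{"offset":[[0.011,-0.038,0],[0.011,-0.038,0],[0.011,-0.038,0],[0.011,-0.038,0],[0.011,-0.038,-0.01],[0.011,-0.038,-0.01],[0.011,-0.038,-0.01],[0.011,-0.038,-0.01],[0.011,-0.038,-0.01],[0.011,-0.038,-0.01],[0.011,-0.038,-0.01],[0,0,0]],"rot":[[0,0,-0.075],[0,0,-0.075],[0,0,-0.075],[0,0,-0.075],[0,0,-0.075],[0,0,-0.075],[0,0,-0.075],[0,0,-0.075],[0,0,-0.075],[0,0,-0.075],[0,0,-0.075],[0,0,-0.075]],"jaw":[1,1,1,1,1,1,1,1,1,1,1,1]}'
```

```text
clock: 1.1
position: [316.5, 165.6, 334.3]
tool_rot: [3.14, 0.0, 1.951]
force: [1.6, 0.2, -0.2]
grip_width: 95.3
gripper_force: 0.0
clock: 2.1
position: [436.9, -255.2, 259.4]
tool_rot: [-3.136, 0.001, 1.045]
force: [-0.9, 1.7, -0.0]
grip_width: 95.2
gripper_force: 0.0
```

```bash
python3 - <<'E'
from h import *
f=ctrl.grab_frame("side"); t=ctrl.grab_frame("top")
print(ctrl.observe()["position"])
def over(f,s,half):
    x0,y0,a=455,-296,-0.525+np.pi
    R=np.array([[np.cos(a),-np.sin(a)],[np.sin(a),np.cos(a)]])
    c=proj(f,[[x0,y0,10]])[0].astype(int); x,y=c-half
    x=min(max(x,0),560-2*half)
    im=cv2.convertScaleAbs(cv2.resize(f["color"][y:y+2*half,x:x+2*half],None,fx=s,fy=s,interpolation=cv2.INTER_CUBIC),alpha=1.3)
    for z,col in((0,(255,0,0)),(18,(0,0,255))):
        Q=np.array([(-21,-29),(25,-29),(25,29),(-21,29)])@R.T+[x0,y0]
        p=((proj(f,np.c_[Q,np.full(4,z)])-[x,y]+.5)*s-.5).astype(int); cv2.polylines(im,[p],True,col,1)
    return im
cv2.imwrite("pics/c3.png",np.hstack([over(f,10,20),over(t,10,20)]))
E
```

```text
[ 436.91081196 -251.67603511  261.70604874]
```

View pics/c3.png

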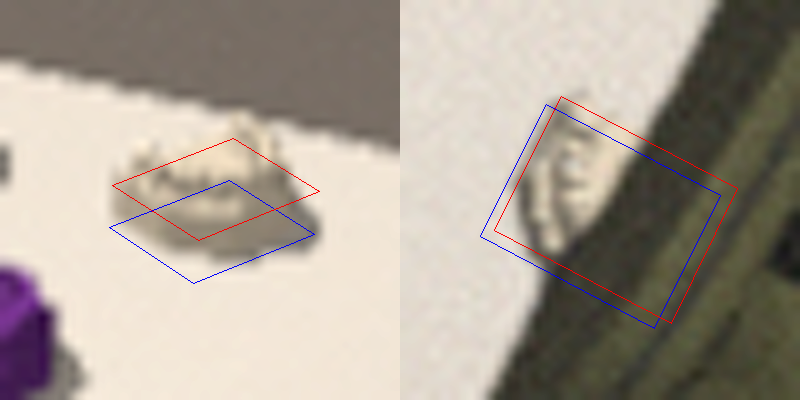

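The side view agrees with the overlay: the heel corner is near (112,185), and the front corners are trimmed. I'm descending.

```bash
python3 -m pendant '{"offset":[[0.006,-0.015,-0.03],[0.006,-0.015,-0.03],[0.005,-0.015,-0.03],[0,0,-0.03],[0,0,-0.03],[0,0,-0.03],[0,0,-0.02],[0,0,-0.02],[0,0,-0.015],[0,0,-0.007],[0,0,0],[0,0,0]],"rot":[[0,0,0],[0,0,0],[0,0,0],[0,0,0],[0,0,0],[0,0,0],[0,0,0],[0,0,0],[0,0,0],[0,0,0],[0,0,0],[0,0,0]],"jaw":[1,1,1,1,1,1,1,1,1,1,1,1]}'
```

```text
clock: 3.2
position: [455.0, -295.5, 22.6]
tool_rot: [3.141, 0.0, 1.056]
force: [-0.4, 0.2, 0.3]
grip_width: 95.0
gripper_force: 0.0
```

```bash
python3 -m pendant '{"offset":[[0,0,-0.001],[0,0,0],[0,0,0],[0,0,0],[0,0,0],[0,0,0],[0,0,0],[0,0,0],[0,0,0],[0,0,0],[0,0,0],[0,0,0]],"rot":[[0,0,0],[0,0,0],[0,0,0],[0,0,0],[0,0,0],[0,0,0],[0,0,0],[0,0,0],[0,0,0],[0,0,0],[0,0,0],[0,0,0]],"jaw":[0.7,0.55,0.4,0.3,0.3,0.3,0.3,0.3,0.3,0.3,0.3,0.3]}' 20
```

```text
clock: 4.2
position: [454.6, -295.8, 20.7]
tool_rot: [3.141, 0.0, 1.054]
force: [0.3, -0.7, -0.4]
grip_width: 45.8
gripper_force: 20.0
```

```bash
python3 -m pendant '{"offset":[[0,0,0.01],[0,0,0.02],[0,0,0.03],[0,0,0.03],[0,0.01,0.03],[0,0.03,0.01],[0,0.035,0],[0,0.035,0],[0,0.035,0],[0,0.035,0],[0,0.035,0],[0,0.03,0]],"rot":[[0,0,0],[0,0,0],[0,0,0],[0,0,0.05],[0,0,0.05],[0,0,0.07],[0,0,0.07],[0,0,0.07],[0,0,0.07],[0,0,0.07],[0,0,0.07],[0,0,0.07]],"jaw":[0.3,0.3,0.3,0.3,0.3,0.3,0.3,0.3,0.3,0.3,0.3,0.3]}' 
cat > nest.py <<'E'
from h import *
from scipy.optimize import minimize
S=6
def render(f,x0,y0,a,win):
    u0,v0,w,h=win; R=np.array([[np.cos(a),-np.sin(a)],[np.sin(a),np.cos(a)]])
    im=np.zeros((h*S,w*S),np.float32)
    rs=[(-36,-42,36,-34),(-36,34,36,42)]+[(sx*32-4,sy*33-9,sx*32+4,sy*33+9) for sx in(-1,1) for sy in(-1,1)]
    for a0,b0,a1,b1 in rs:
        for lo,hi in((24,31),):
            Q=np.array([(a0,b0),(a1,b0),(a1,b1),(a0,b1)])@R.T+[x0,y0]
            P=np.vstack([proj(f,np.c_[Q,np.full(4,z)]) for z in(lo,hi)])
            p=(P-[u0,v0]+.5)*S-.5
            cv2.fillConvexPoly(im,cv2.convexHull(np.round(p*16).astype(np.int32).reshape(-1,1,2)),1,shift=4)
    return cv2.resize(cv2.GaussianBlur(im,(0,0),S*.5),(w,h),interpolation=cv2.INTER_AREA)
def fit(f,p0,pad=22):
    c=proj(f,[[p0[0],p0[1],28]])[0].astype(int); win=(c[0]-pad,c[1]-pad,2*pad,2*pad)
    I=f["color"][win[1]:win[1]+win[3],win[0]:win[0]+win[2]].astype(np.float32); B=np.clip(I[...,0]-I[...,2],0,None)
    def cost(p):
        r=render(f,*p,win).ravel(); A=np.c_[r,np.ones_like(r)]; s=np.linalg.lstsq(A,B.ravel(),rcond=None); return float(s[1][0])
    o=minimize(cost,p0,method="Nelder-Mead",options=dict(initial_simplex=[p0,[p0[0]+5,p0[1],p0[2]],[p0[0],p0[1]+5,p0[2]],[p0[0],p0[1],p0[2]+.05]],xatol=1e-3,fatol=1e-2))
    return o.x,o.fun,B.var()*B.size
E
python3 - <<'E'
from nest import *
import pickle
t=pickle.load(open("top.pkl","rb"))
print("top",fit(t,[476,80,.07]))
s=ctrl.grab_frame("side"); pickle.dump(s,open("s2.pkl","wb"))
print("side",fit(s,[476,80,.07],28))
c=proj(s,[[475,60,28]])[0].astype(int); print(c)
im=s["color"][max(c[1]-60,0):c[1]+60,max(c[0]-80,0):c[0]+80]; cv2.imwrite("pics/c4.png",cv2.resize(im,None,fx=5,fy=5,interpolation=cv2.INTER_CUBIC))
E
```

```text
clock: 5.2
position: [453.8, -48.7, 151.1]
tool_rot: [3.141, -0.0, 1.648]
force: [0.8, 0.1, -1.5]
grip_width: 46.1
gripper_force: 20.0
top (array([4.76550595e+02, 8.02024740e+01, 7.53388842e-02]), np.float64(41994.50390625), np.float32(637468.9))
side (array([4.76880357e+02, 7.38112560e+01, 5.28113521e-02]), np.float64(279224.21875), np.float32(522465.0))
[299 224]
```

View pics/c4.png

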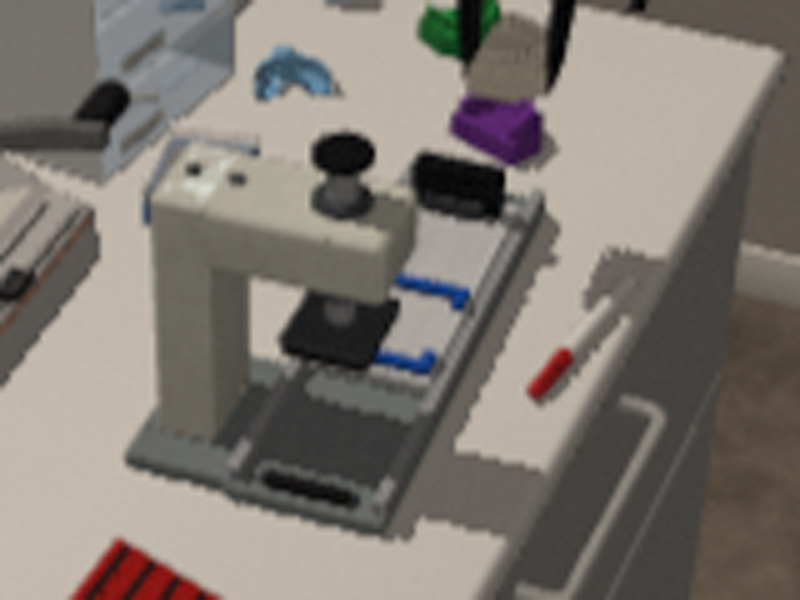

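The side view is partly blocked by the press head, so I'm using the top fit: nest (476.5, 80.2), yaw 0.075. The model hangs level between the fingers at about (510,60).

```bash
python3 -m pendant '{"offset":[[0.006,0.02,0],[0.006,0.035,0],[0.005,0.035,0],[0.005,0.025,0],[0,0.016,0],[0,0,-0.02],[0,0,-0.03],[0,0,-0.03],[0,0,-0.01],[0,0,0],[0,0,0],[0,0,0]],"rot":[[0,0,0],[0,0,0],[0,0,0],[0,0,0],[0,0,0],[0,0,0],[0,0,0],[0,0,0],[0,0,0],[0,0,0],[0,0,0],[0,0,0]],"jaw":[0.3,0.3,0.3,0.3,0.3,0.3,0.3,0.3,0.3,0.3,0.3,0.3]}' 
python3 - <<'E'
from h import *
ims=[]
for n in("side","top"):
    f=ctrl.grab_frame(n); c=proj(f,[[476,80,45]])[0].astype(int)
    im=cv2.resize(f["color"][c[1]-40:c[1]+40,c[0]-40:c[0]+40],(400,400),interpolation=cv2.INTER_CUBIC); ims.append(cv2.convertScaleAbs(im,alpha=1.3))
cv2.imwrite("pics/c5.png",np.hstack(ims)); o=ctrl.observe(); print(o["position"],o["tool_rot"],o["force"])
E
```

```text
clock: 6.25
position: [478.0, 80.1, 62.7]
tool_rot: [3.139, 0.0, 1.643]
force: [0.2, -0.5, -1.3]
grip_width: 45.7
gripper_force: 20.0
[478.21422423  80.21094021  62.92183704] [3.13769371e+00 8.60636571e-05 1.64353356e+00] [ 0.85708394 -0.13047782 -0.54608926]
```

View pics/c5.png

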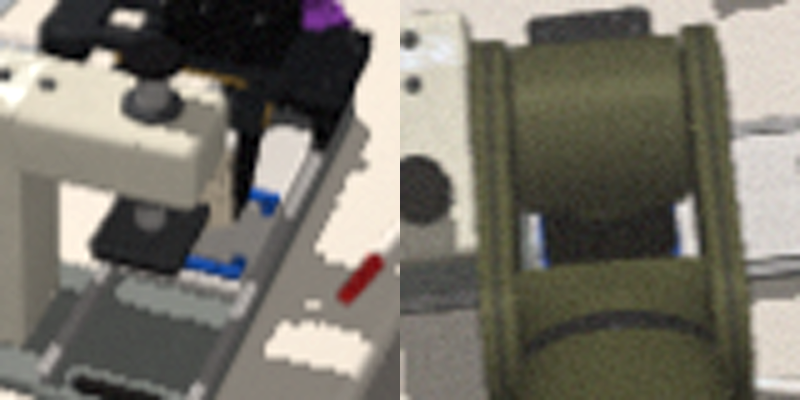

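```bash
python3 -m pendant '{"offset":[[-0.0015,0,-0.004],[0,0,-0.004],[0,0,-0.003],[0,0,-0.003],[0,0,0],[0,0,0]],"rot":[[0,0,0],[0,0,0],[0,0,0],[0,0,0],[0,0,0],[0,0,0]],"jaw":[0.3,0.3,0.3,0.3,0.3,0.3]}'
```

```text
clock: 6.85
position: [474.7, 80.2, 46.2]
tool_rot: [-3.141, -0.0, 1.644]
force: [-0.1, -0.8, -1.5]
grip_width: 45.7
gripper_force: 20.0
```

```bash
python3 -m pendant '{"offset":[[0,0,-0.001],[0,0,-0.001],[0,0,0],[0,0,0]],"rot":[[0,0,0],[0,0,0],[0,0,0],[0,0,0]],"jaw":[0.3,0.3,0.3,0.3]}'
```

```text
clock: 7.18
position: [475.1, 80.2, 44.7]
tool_rot: [3.142, 0.0, 1.644]
force: [0.8, -0.3, -1.6]
grip_width: 45.7
gripper_force: 20.0
```

```bash
python3 -m pendant '{"offset":[[0,0,-0.001],[0,0,0],[0,0,0]],"rot":[[0,0,0],[0,0,0],[0,0,0]],"jaw":[0.3,0.3,0.3]}'
```

```text
clock: 7.43
position: [475.2, 80.3, 44.7]
tool_rot: [-3.141, 0.0, 1.644]
force: [-4.0, -1.4, 4.7]
grip_width: 45.7
gripper_force: 20.0
```

```bash
python3 -m pendant '{"offset":[[0,0,0],[0,0,0],[0,0,0],[0,0,0],[0,0,0]],"rot":[[0,0,0],[0,0,0],[0,0,0],[0,0,0],[0,0,0]],"jaw":[0.5,0.55,0.65,0.7,0.7]}'
```

```text
clock: 7.85
position: [475.0, 80.3, 43.6]
tool_rot: [-3.142, -0.0, 1.644]
force: [0.6, 1.2, -0.4]
grip_width: 64.8
gripper_force: 0.0
```

```bash
python3 -m pendant '{"offset":[[0,0,0.01],[0,0,0.02],[0,0,0.03],[0,0,0.03],[0,0,0.02],[0.002,-0.03,0],[0.003,-0.035,0],[0.003,-0.035,0],[0.003,-0.035,0],[0.003,-0.035,0],[0,-0.025,0],[0,0,0]],"rot":[[0,0,0],[0,0,0],[0,0,0],[0,0,0],[0,0,0],[0,0,0],[0,0,0],[0,0,0],[0,0,0],[0,0,0],[0,0,0],[0,0,0]],"jaw":[0.7,0.7,0.7,0.7,0.7,0.6,0.5,0.4,0.3,0.2,0.2,0.2]}'
python3 - <<'E'
from nest import *
f=ctrl.grab_frame("top"); c=proj(f,[[476,80,31]])[0].astype(int)
print(fit(f,[476,80,.07]))
im=cv2.resize(f["color"][c[1]-25:c[1]+25,c[0]-25:c[0]+45],None,fx=10,fy=10,interpolation=cv2.INTER_CUBIC); cv2.imwrite("pics/c6.png",cv2.convertScaleAbs(im,alpha=1.3))
E
```

```text
clock: 8.85
position: [489.3, -118.6, 154.8]
tool_rot: [3.141, 0.002, 1.639]
force: [-0.4, 0.7, 0.7]
grip_width: 25.4
gripper_force: 0.0
(array([4.76760910e+02, 8.02613696e+01, 7.48400798e-02]), np.float64(47546.12890625), np.float32(721106.5))
```

View pics/c6.png

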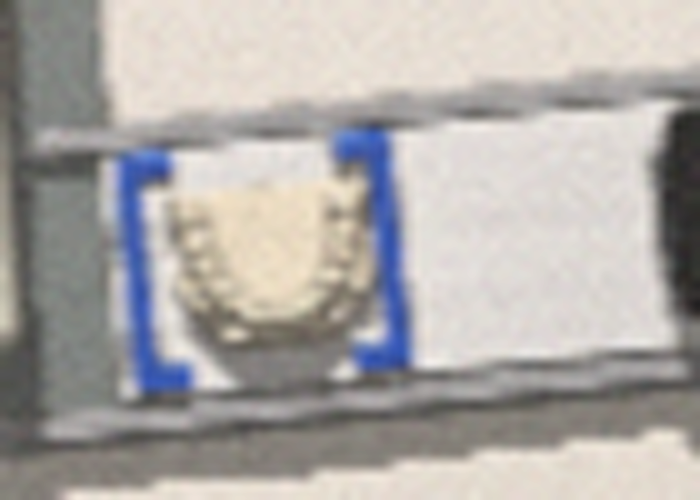

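The model sits teeth up inside the fences: base at x 175–375 px, fence inner edges at about 150 and 378 px. Its heel points to +x. Next I'll lower behind the handle and push.

```bash
python3 -m pendant '{"offset":[[0,0,-0.03],[0,0,-0.03],[0,0,-0.025],[0,0,-0.013],[0,0,0],[-0.001,0.015,0],[-0.001,0.012,0],[0,0.005,0],[-0.001,0.005,0],[0,0.005,0],[0,0.005,0],[0,0,0]],"rot":[[0,0,0],[0,0,0],[0,0,0],[0,0,0],[0,0,0],[0,0,0],[0,0,0],[0,0,0],[0,0,0],[0,0,0],[0,0,0],[0,0,0]],"jaw":[0.2,0.2,0.2,0.2,0.2,0.2,0.2,0.2,0.2,0.2,0.2,0.2]}'
```

```text
clock: 9.9
position: [486.2, -67.1, 56.1]
tool_rot: [3.141, 0.0, 1.645]
force: [-0.1, 0.2, -0.8]
grip_width: 19.4
gripper_force: 0.0
```

```bash
python3 -m pendant '{"offset":[[0,0.004,0],[-0.001,0.006,0],[-0.001,0.008,0],[0,0.01,0],[-0.001,0.01,0],[-0.001,0.01,0],[-0.001,0.01,0],[0,0.01,0],[-0.001,0.01,0],[-0.001,0.01,0],[-0.001,0.008,0],[0,0.006,0]],"rot":[[0,0,0],[0,0,0],[0,0,0],[0,0,0],[0,0,0],[0,0,0],[0,0,0],[0,0,0],[0,0,0],[0,0,0],[0,0,0],[0,0,0]],"jaw":[0.2,0.2,0.2,0.2,0.2,0.2,0.2,0.2,0.2,0.2,0.2,0.2]}'
```

```text
clock: 10.9
position: [478.2, 29.1, 55.9]
tool_rot: [-3.141, 0.017, 1.651]
force: [-0.4, -46.5, 1.0]
grip_width: 19.0
gripper_force: 23.3
```

```bash
python3 -m pendant '{"offset":[[0,-0.004,0],[0,-0.002,0],[0,0,0]],"rot":[[0,0,0],[0,0,0],[0,0,0]],"jaw":[0.2,0.2,0.2]}'
python3 - <<'E'
from nest import *
f=ctrl.grab_frame("top"); s=ctrl.grab_frame("side")
c=proj(f,[[476,100,31]])[0].astype(int); d=proj(s,[[476,100,50]])[0].astype(int)
a=cv2.resize(f["color"][c[1]-40:c[1]+40,c[0]-50:c[0]+50],None,fx=4,fy=4,interpolation=cv2.INTER_CUBIC)
b=cv2.resize(s["color"][d[1]-40:d[1]+40,d[0]-50:d[0]+50],None,fx=4,fy=4,interpolation=cv2.INTER_CUBIC)
cv2.imwrite("pics/c7.png",cv2.convertScaleAbs(np.hstack([a,b]),alpha=1.3))
E
```

```text
clock: 11.15
position: [477.6, 28.5, 55.4]
tool_rot: [-3.141, -0.0, 1.643]
force: [0.1, -1.0, -0.7]
grip_width: 18.9
gripper_force: 0.9
```

View pics/c7.png

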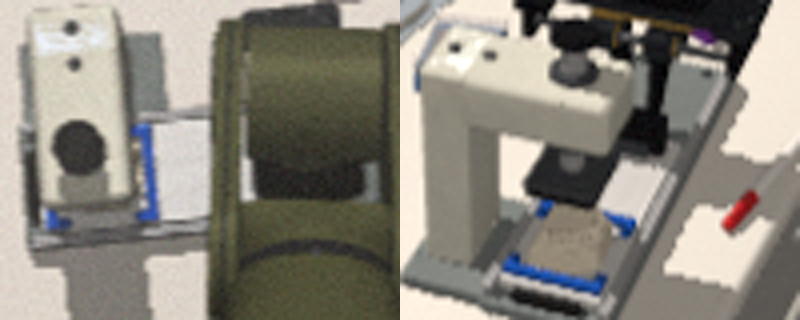

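The side view shows the nest under the pad with the model in it and the carriage against its end, so the 46 N was the end stop. I'll verify the nest position numerically from the side image.

```bash
python3 - <<'E'
from nest import *
import pickle
s=ctrl.grab_frame("side")
for p in([467,209,.075],[469,190,.075]): print(fit(s,p,28))
t=ctrl.grab_frame("top")
b,g,r=[t["color"][...,i].astype(int) for i in range(3)]
m=(b>r+50); m[:, :220]=0; m[:,290:]=0; m[:225]=0; m[265:]=0
P=ray(t,np.argwhere(m)[:,::-1].astype(float),31); print(len(P),P.min(0),P.max(0))
a=.075; q=(P[:,:2]-[476.5,80.2])@np.array([[np.cos(a),-np.sin(a)],[np.sin(a),np.cos(a)]]); print(q.min(0),q.max(0))
print(ctrl.observe()["force"],ctrl.observe()["position"])
E
```

```text
(array([4.37183468e+02, 2.08316591e+02, 1.54391033e-01]), np.float64(814415.0625), np.float32(818390.6))
(array([4.72427384e+02, 2.06241454e+02, 1.04318568e-02]), np.float64(814212.4375), np.float32(818106.0))
67 [433.13114122 136.5728416   31.        ] [506.64271715 214.53105121  31.        ]
[-34.86807669  56.85998244] [ 35.13286409 137.19166976]
[-0.76726436 -1.99555255  0.78104523] [477.55997656  28.51372584  55.38659357]
```

The nest has moved 97 mm and now lies right under the ram knob: head y about 179, nest y about 177. The carriage therefore started about 33 mm in and is now home. I'll give it a gentle 2 mm push to confirm it's against the stop, then retreat.

```bash
python3 -m pendant '{"offset":[[0,0.001,0],[0,0.001,0],[0,0,0]],"rot":[[0,0,0],[0,0,0],[0,0,0]],"jaw":[0.2,0.2,0.2]}'; python3 -m pendant '{"offset":[[0,-0.005,0],[0,-0.02,0],[0,-0.02,0],[0,-0.01,0.02],[0,0,0.03],[0,0,0.03],[0,0,0.03],[0,0,0.03],[0,0,0.03],[0,0,0.03],[0,0,0.03],[0,0,0]],"rot":[[0,0,0],[0,0,0],[0,0,0],[0,0,0],[0,0,0],[0,0,0],[0,0,0],[0,0,0],[0,0,0],[0,0,0],[0,0,0],[0,0,0]],"jaw":[0.2,0.1,0,0,0,0,0,0,0,0,0,0]}'
python3 - <<'E'
from h import *
t=ctrl.grab_frame("top")
b,g,r=[t["color"][...,i].astype(int) for i in range(3)]
m=(b>r+50); m[:, :220]=0; m[:,290:]=0; m[:225]=0; m[265:]=0
P=ray(t,np.argwhere(m)[:,::-1].astype(float),31)
a=.075; q=(P[:,:2]-[476.5,80.2])@np.array([[np.cos(a),-np.sin(a)],[np.sin(a),np.cos(a)]]); print(q.min(0),q.max(0))
E
```

```text
clock: 11.6
position: [477.6, 28.6, 55.5]
tool_rot: [-3.14, 0.004, 1.645]
force: [-1.0, -10.8, 0.1]
grip_width: 19.4
gripper_force: 5.1
clock: 12.6
position: [480.7, -24.5, 293.2]
tool_rot: [3.13, 0.001, 1.644]
force: [0.3, 0.0, 1.4]
grip_width: 0.3
gripper_force: 0.0
[-34.86807669  56.58289417] [ 34.82949085 137.19166976]
```

```bash
python3 -m pendant '{"offset":[[0.001,0.02,0],[0.001,0.035,0],[0.001,0.038,0],[0.001,0.038,0],[0.001,0.038,0],[0.001,0.038,0],[0.001,0.038,0],[0.001,0.038,0],[0.001,0.038,0],[0.001,0.038,0],[0.001,0.035,-0.01],[0,0.021,-0.02]],"rot":[[0,0,0],[0,0,0],[0,0,0],[0,0,0],[0,0,0],[0,0,0],[0,0,0],[0,0,0],[0,0,0],[0,0,0],[0,0,0],[0,0,0]],"jaw":[0,0,0,0,0,0,0,0,0,0,0,0]}'
python3 -m pendant '{"offset":[[0,0,-0.03],[0,0,-0.03],[0,0,-0.03],[0,0,-0.03],[0,0,-0.02],[0,0,-0.01],[0,0,0],[0,0,0]],"rot":[[0,0,0],[0,0,0],[0,0,0],[0,0,0],[0,0,0],[0,0,0],[0,0,0],[0,0,0]],"jaw":[0,0,0,0,0,0,0,0]}'
```

```text
clock: 13.65
position: [488.8, 394.4, 256.3]
tool_rot: [3.14, -0.003, 1.646]
force: [0.4, 0.0, 0.3]
grip_width: 0.3
gripper_force: 0.0
clock: 14.32
position: [488.6, 390.2, 105.1]
tool_rot: [-3.14, 0.0, 1.644]
force: [0.3, 0.2, -0.0]
grip_width: 0.0
gripper_force: 0.0
```

```bash
python3 -m pendant '{"offset":[[0.002,0,-0.01],[0.001,0,-0.01],[0,0,-0.006],[0,0,-0.004],[0.001,0,-0.004],[0.001,0,-0.004],[0.001,0,-0.004],[0,0,-0.003],[0,0,0],[0,0,0]],"rot":[[0,0,0],[0,0,0],[0,0,0],[0,0,0],[0,0,0],[0,0,0],[0,0,0],[0,0,0],[0,0,0],[0,0,0]],"jaw":[0,0,0,0,0,0,0,0,0,0]}'
python3 -m pendant '{"offset":[[0.001,0,-0.003],[0,0,-0.002],[0,0,-0.001],[0,0,0]],"rot":[[0,0,0],[0,0,0],[0,0,0],[0,0,0]],"jaw":[0,0,0,0]}'
```

```text
clock: 15.15
position: [496.7, 390.6, 62.2]
tool_rot: [3.138, -0.001, 1.644]
force: [1.4, -0.7, 5.8]
grip_width: 0.5
gripper_force: 2.8
clock: 15.48
position: [497.6, 390.6, 56.4]
tool_rot: [3.138, -0.001, 1.644]
force: [1.2, -1.9, 6.2]
grip_width: 0.6
gripper_force: 3.1
```

```bash
python3 -m pendant '{"offset":[[0,0,-0.001],[0,0,-0.001],[0,0,-0.001],[0,0,0]],"rot":[[0,0,0],[0,0,0],[0,0,0],[0,0,0]],"jaw":[0,0,0,0]}'
python3 -m pendant '{"offset":[[0,0,-0.001],[0,0,-0.001],[0,0,0]],"rot":[[0,0,0],[0,0,0],[0,0,0]],"jaw":[0,0,0]}'
```

```text
clock: 15.82
position: [497.9, 390.7, 54.3]
tool_rot: [3.138, -0.001, 1.644]
force: [-1.1, -3.5, 11.0]
grip_width: 0.5
gripper_force: 5.2
clock: 16.07
position: [498.0, 390.7, 53.1]
tool_rot: [3.138, -0.001, 1.644]
force: [-0.7, -4.2, 14.1]
grip_width: 0.6
gripper_force: 6.8
```

```bash
python3 -m pendant '{"offset":[[0,0,-0.001],[0,0,-0.001],[0,0,0]],"rot":[[0,0,0],[0,0,0],[0,0,0]],"jaw":[0,0,0]}'
```

```text
clock: 16.32
position: [498.1, 390.7, 52.9]
tool_rot: [3.138, -0.0, 1.644]
force: [-6.4, -6.3, 22.4]
grip_width: 0.7
gripper_force: 11.2
```

At the stop: the force is rising steeply with no further travel. I'll hold for about 1.1 s, then release slowly.

```bash
python3 -m pendant '{"offset":[[0,0,0],[0,0,0],[0,0,0],[0,0,0],[0,0,0],[0,0,0],[0,0,0],[0,0,0],[0,0,0],[0,0,0],[0,0,0],[0,0,0]],"rot":[[0,0,0],[0,0,0],[0,0,0],[0,0,0],[0,0,0],[0,0,0],[0,0,0],[0,0,0],[0,0,0],[0,0,0],[0,0,0],[0,0,0]],"jaw":[0,0,0,0,0,0,0,0,0,0,0,0]}'
python3 -c "
from h import *
import pickle
pickle.dump(ctrl.grab_frame('side'),open('press.pkl','wb'))"
python3 -m pendant '{"offset":[[0,0,0.004],[0,0,0.005],[0,0,0.005],[-0.002,0,0.006],[-0.002,0,0.006],[-0.002,0,0.008],[0,0,0.02],[0,0,0.03],[0,0,0.03],[0,0,0.03],[0,0,0.03],[0,0,0]],"rot":[[0,0,0],[0,0,0],[0,0,0],[0,0,0],[0,0,0],[0,0,0],[0,0,0],[0,0,0],[0,0,0],[0,0,0],[0,0,0],[0,0,0]],"jaw":[0,0,0,0,0,0,0,0,0,0,0,0]}'
python3 - <<'E'
from h import *
import pickle
s=ctrl.grab_frame("side"); t=ctrl.grab_frame("top"); o=pickle.load(open("press.pkl","rb"))
d=proj(s,[[476,160,60]])[0].astype(int); c=proj(t,[[476,250,31]])[0].astype(int)
k=lambda f,c,a,b: cv2.resize(f["color"][c[1]-a:c[1]+a,c[0]-b:c[0]+b],(400,300),interpolation=cv2.INTER_CUBIC)
cv2.imwrite("pics/c8.png",cv2.convertScaleAbs(np.vstack([np.hstack([k(o,d,36,48),k(s,d,36,48)]),np.hstack([k(s,d+[0,30],75,100),k(t,c,60,80)])]),alpha=1.3))
E
```

```text
clock: 17.32
position: [498.1, 390.7, 52.9]
tool_rot: [3.138, -0.0, 1.644]
force: [-5.4, -5.4, 22.0]
grip_width: 0.3
gripper_force: 11.1
clock: 18.37
position: [491.8, 391.9, 229.0]
tool_rot: [3.133, -0.005, 1.644]
force: [1.5, 1.2, 2.0]
grip_width: 0.2
gripper_force: 0.0
```

View pics/c8.png

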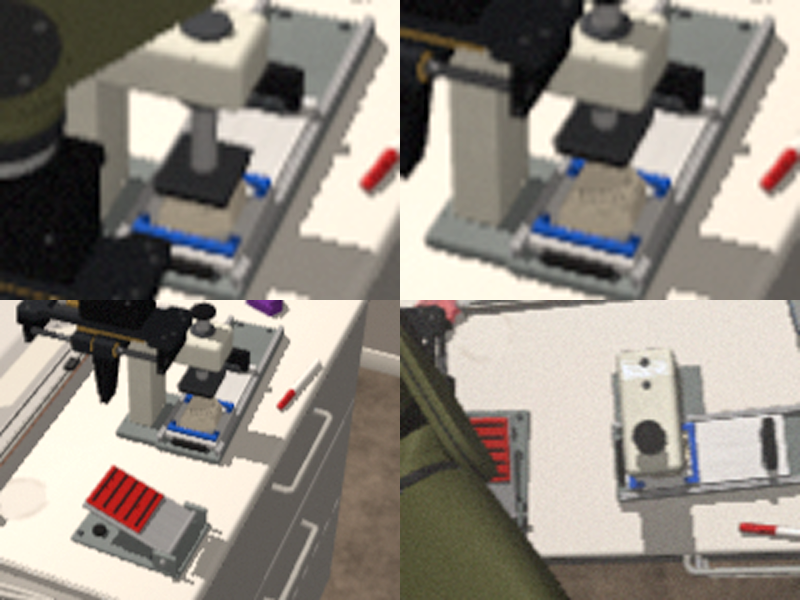

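The top-left frame shows the pad bearing on the model while the pedal was held. In the later frames the pad and pedal are up, the model is in its nest and the carriage is home against the stop bar (200,265). I'm handing it in.

```bash
python3 -c "
from plant import ctrl
print(ctrl.sign_off())"
```

```text
the job is handed in; nothing more can be done
None
```

The job is handed in at about 18 s: model teeth up in the nest, carriage home (the push peaked at about 46 N on the end stop), pedal held at its stop for about 1.1 s with the pad on the model, then released; the robot finished clear, and the final pictures showed nothing else disturbed.

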